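Fetch a heat sink from under the bench rack with a reacher

TASK

The finned heat sink has slid under the low wire rack: fetch it out with the reacher that lies on the bench. Hold the reacher by its grip and trigger, slide its open jaws in around the heat sink, squeeze the trigger just firmly enough to hold it, for its thin fins bend if they are pinched hard, and draw it out along the bench, still gripped, until it is completely clear in front of the rack. Then let go, leaving heat sink and reacher lying on the open bench with the jaws off the heat sink, and do not lean on the rack or disturb the tape roll, the power adapter or the screwdriver.

Things in the scene. Friction and masses are not known exactly. Their poses are not given: they have to be found in the camera images.
- rack: Low chromed wire shelf on the bench, fixed; one sees through its wires (about 22 mm apart). Origin: centre of its footprint on the bench; +x runs from the open front (x = -80 mm) to the rear (x = +80), z up. 360 mm wide (y +-180), 61 mm clear below, top of wires at 70 mm. Wire legs at the corners, a skid wire on the bench at each end. Two bins stand on its +y end (y 103 to 173, up to 106 mm high).
- rack_rear (a point): Middle of the rack's rear edge, x = +80, 14 mm above the bench: here a 6 mm wire runs across the rear as a stop rail.
- heat_sink: Silvery finned heat sink lying under the rack on the bench, fins up; origin: centre of its underside. 36 mm along its x (along the fins), 30 mm along its y (across them), 24 mm high, about 0.1 kg. Its x lies within about 0.3 rad of the rack's x; its centre starts 100 to 132 mm in from the rack's front. The fins bend if a jaw presses on it with more than about 6 N.
- reacher: Short reacher (pick-up tool) lying flat on its side, 0.23 kg, 28 mm thick; it may be slid along the bench. Origin: on the bench under the shaft's axis at the grip end; +x runs along the 12 mm shaft to the jaws, z up. Black grip bar, square to the shaft, on the -y side: x -30 to -6, y -14 to -106, z 0 to 28 mm. Head with the jaws at x 173 to 203.
- reacher_grip (a point): Where to pinch: x = 1, y = -55, z = 14 mm of the reacher, midway between grip and trigger. Pinch along the reacher's x, one finger on the grip's back (x = -30), the other on the trigger's front, 62 to 66 mm apart when released. A light pinch under 12 N holds the tool without moving the trigger.
- reacher_mouth (a point): Point midway between the jaw pads, at x = 250, y = 0, z = 14 mm of the reacher; the heat sink's centre belongs here. Jaw tips reach 17 mm past it (20 mm when closed on the heat sink), the head's face is 47 mm behind it.
- trigger (a joint): Grey lever ahead of the grip, hinged by the shaft, reaching to y = -83 mm. 0 = released, jaws open; 0.46 rad = fully pulled. At the pinch point its spring gives way at 13 to 16 N and takes 17 to 21 N at 0.30 rad, where the pads lie flush on 30 mm. Each jaw turns 0.7 of its angle. When the jaws bear on something it stalls, and each further newton adds about 0.6 N to each jaw.
- jaw_left: Jaw on the reacher's +y side, black with a flat rubber pad 36 mm long and 22 mm high; origin at its pivot (x = 195, y = +9, z = 14 mm of the reacher). Released, the pads stand 47 mm apart at their rear ends and 61 mm at the tips; the open jaws measure 76 mm outside.
- jaw_right: The same on the -y side (pivot at y = -9 mm); it mirrors jaw_left.
- tape_roll: Bystander: roll of masking tape lying flat under the rack beside the heat sink (either side of it), 64 mm outside, 48 mm inside, 24 mm high; origin: centre of its underside.
- adapter: Bystander: black power adapter on the bench behind the reacher's grip end, 95 x 42 x 28 mm; origin: centre of its underside, long side along its x.
- screwdriver: Bystander: blue-handled screwdriver on the bench behind the rack, 170 mm long along its x; origin under its middle.
Mind the look-alikes: they are no part of the job. There is more than one size of the heat_sink; the one meant has the size given above.

How it is judged:
By the outcome, as a careful person would: the job done as asked, in the order asked, and still so for the second after the job is handed in, with the robot touching nothing.
It also fails if it takes over 58 s, if anything falls off the work surface, if the arm or the gripper's body presses on something with over 40 N, if the wrist force passes 120 N, or if a joint passes its speed limit or range.

ROBOT

A 6-joint arm with a two-finger parallel gripper is mounted at the origin on the work surface. World frame = base frame: x ahead of the robot, y to its left, z up, the work surface at z = 0. Lengths are in m, angles in degrees, forces in N, time in s.
With the tool pointing down it reaches from about 0.4 to 0.825 m from the base axis. Payload 7 kg.
Tool frame: the origin (TCP) lies midway between the tips of the shut fingers; the grasp point (between the pads) lies 19 mm behind it; z points along the fingers, y is the line along which they close (so a half turn about z gives the same grasp; the last joint's range is limited). The gripper opens to 88 mm and grips with 3 to 60 N. Pads are 19 mm wide; open, the fingers measure 130 mm over their backs; the gripper's body (78 mm by 193 mm) begins 47 mm behind the grasp point.
Start: joints at [86.293, 20.546, 0.682, 0, -70.136, -16.507], TCP at [0.233, 0.633, 0.227] pointing down, gripper open.
Joint ranges: [-176.03, 176.03], [-82.01, 121.73], [-58.28, 71.71], [-173.87, 95.51], [-174.79, -0.11], [-173.66, 173.66]. Speed limits (degrees/s): [136.94, 136.94, 172.46, 180, 180, 180].

INTERFACE

Orientations are given as [roll, pitch, yaw] about the fixed x, y, z axes, in that order (R = Rz(yaw) Ry(pitch) Rx(roll)).
In Python, from bench import env, imaging gives the robot as it stands.
- The arm moves only by the shell command python3 -m inch 'ROWS'. ROWS is JSON, a list of rows, each a list of 7 numbers: the opening, from 0 (shut) to 1 (fully open), then the shift along the tool's x, y, z in m, then the turn, a rotation vector about the tool's x, y, z in rad. A call has 1 to 8 rows; each row shifts and turns the commanded pose from where the row before left it, along the tool's axes as they then stand; what a row does not reach is not made up. A row lasts 1/12 s, in which the tool goes at most 41.7 mm and 7.16 degrees, less where a joint would pass 70% of its speed; a pose out of reach is approached as far as the arm can. A call is refused whole if a number of a shift passes 0.0417 or a number of a turn 0.125, either way. A call with a gripper value outside its range is refused whole. The fingers move at their own pace and stop on an object; the grip force is fixed at half the most. Time passes only in rows, so rows that do not move let the fingers close. It gives the time, the measured TCP pose, the force, the opening and the grip force at its end, in the units of the state.
- env.get_obs(): the state, without advancing time (a new reading comes with each control period).
- imaging.camera(name): name is "scene" or "top"; returns a dict with "color" (420x560x3 uint8, red, green, blue), "range_z" (420x560 float32, m along the optical axis (not along the pixel's ray), 0 where there is no reading), "fx", "fy", "cx", "cy" (pixels), "rvec" (rotation vector, rad) and "tvec" (3), from world to camera coordinates, as OpenCV has them. Camera axes: x right, y down, z forward; pixel columns grow to the right and rows downward; lengths in m; the calibration is good to about 2 mm. A picture is of the moment at which its call begins.
- env.sign_off(): hands the job in; it is judged then, once.
The state is a dict: "t": time; "joints": joint angles; "qvel": joint speeds; "effort": joint torques, N m; "ee_pos": TCP position; "eef_rot": TCP orientation; "ft_force": force on the tool from outside, world axes, zero at the start; "wrist_torque": the same for the moment, N m; "grip_width": opening from 0.0 (shut) to 1.0 (fully open); "grip_force": force on a finger pad.
Only numpy, scipy, OpenCV 4.12 (cv2) and the standard library are available. Lean on these libraries where they do the work, as an engineer would, in place of code of your own. Each camera call takes 0.05 s, during which the arm holds its last target. There are 200 camera calls.

## Working session

There is one attempt and no reset: what is moved stays moved. The work goes in short steps, Python scripts to look and compute and a shell command to move; the robot and the scene stay as the last step left them, time stands still between calls to the robot, and variables do not carry over. Pictures are saved under pics/ and viewed, at most 10 in all, crops included, and the job is handed in when it is done.

```bash
ls; mkdir -p pics
python3 - <<'E'
from bench import env, imaging
import cv2
print(env.get_obs())
for n in("scene","top"):
    c=imaging.camera(n); cv2.imwrite(f"pics/{n}0.png",cv2.resize(c["color"][:,:,::-1],(800,600),interpolation=cv2.INTER_CUBIC)); print(n,c["fx"],c["cx"],c["cy"],c["rvec"],c["tvec"])
E
```

```text
pics
{'t': 0.0, 'joints': array([ 8.62926829e+01,  2.05917617e+01,  6.32085342e-01, -1.97305130e-02,
       -7.01357274e+01, -1.65062375e+01]), 'qvel': array([ 0.02941545, -0.04359487,  0.03293333,  0.04206539, -0.02941775,
        0.08086006]), 'effort': array([ 2.96361559e-04, -5.82723570e+01,  2.93050611e+01,  6.99729413e+00,
        7.00452380e-03, -1.61287462e-04]), 'ee_pos': array([0.23309112, 0.63294083, 0.22560741]), 'eef_rot': array([ 1.79903258e+02, -9.32530146e-03, -2.02202665e+01]), 'ft_force': array([0.0978011 , 0.72438992, 0.14022638]), 'wrist_torque': array([ 0.03779984, -0.00761589, -0.0408401 ]), 'grip_force': 0.0, 'grip_width': 1.0007603809064625}
scene 498.10408424261504 284.21357616187964 208.22447421628266 [ 0.94281556  2.65981012 -0.86149437] [ 0.37326604 -0.19952021  1.37326524]
top 474.19302840872376 266.0574708103759 206.94984727375814 [ 2.15517158 -2.19005172  0.04712246] [0.00207848 0.441893   1.1999573 ]
```

View pics/scene0.png

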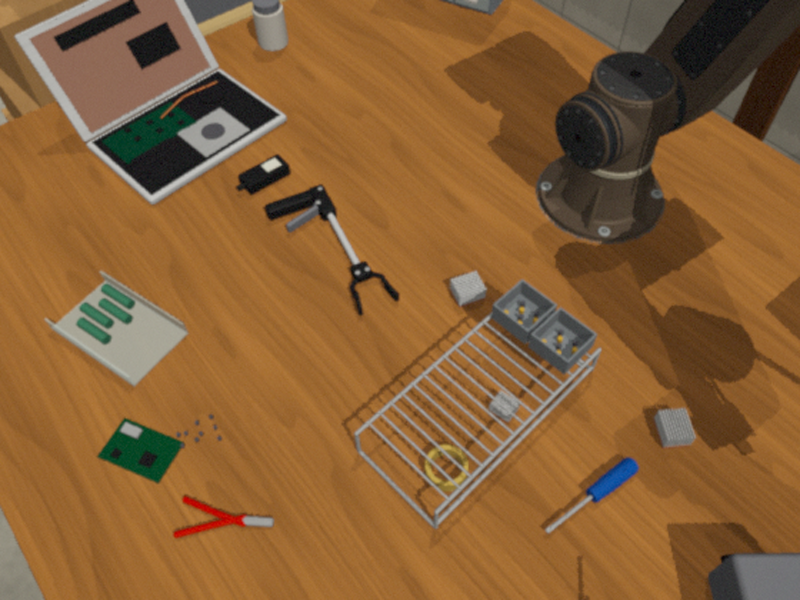

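View pics/top0.png

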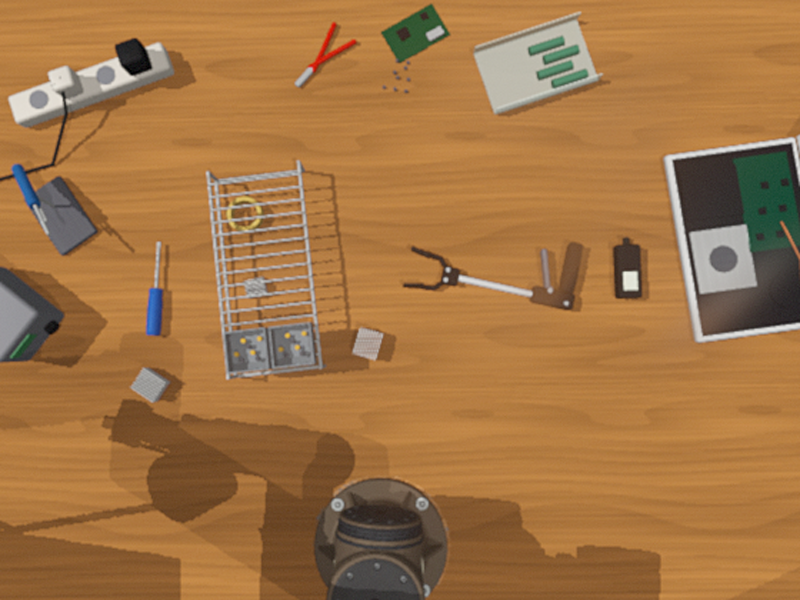

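The scene view shows the reacher in front of the rack with the heat sink at (503,405) and the tape at (447,467). In the top view the sink is at (256,287), the tape at (243,213) and the reacher runs from (560,295) to (410,268). I'll enlarge both areas.

```bash
cat > h.py <<'E'
import numpy as np, cv2
from bench import env, imaging
def world(c,u,v,z):
    R=cv2.Rodrigues(np.array(c["rvec"]))[0]; t=np.array(c["tvec"])
    d=R.T@np.array([(u-c["cx"])/c["fx"],(v-c["cy"])/c["fy"],1]); o=-R.T@t
    return o+d*(z-o[2])/d[2]
def pix(c,p):
    K=np.array([[c["fx"],0,c["cx"]],[0,c["fy"],c["cy"]],[0,0,1]])
    return cv2.projectPoints(np.array(p,float).reshape(-1,1,3),np.array(c["rvec"]),np.array(c["tvec"]),K,None)[0][:,0]
def crop(c,name,x0,y0,w,h,s):
    cv2.imwrite(f"pics/{name}.png",cv2.resize(c["color"][y0:y0+h,x0:x0+w,::-1],None,fx=s,fy=s,interpolation=cv2.INTER_CUBIC))
E
python3 - <<'E'
from h import *
c=imaging.camera("top")
crop(c,"reach",278,160,132,62,6); crop(c,"rack",140,105,100,165,3.6) 
s=imaging.camera("scene"); crop(s,"srack",240,190,190,180,4.2 if 0 else 3.3)
E
```

```text
(no output)
```

View pics/reach.png

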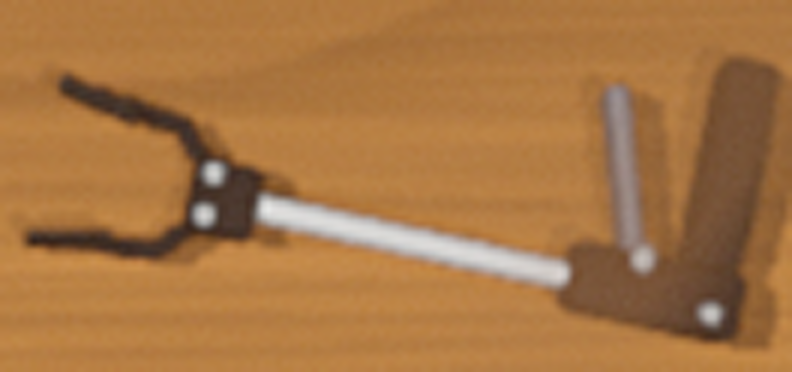

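View pics/rack.png

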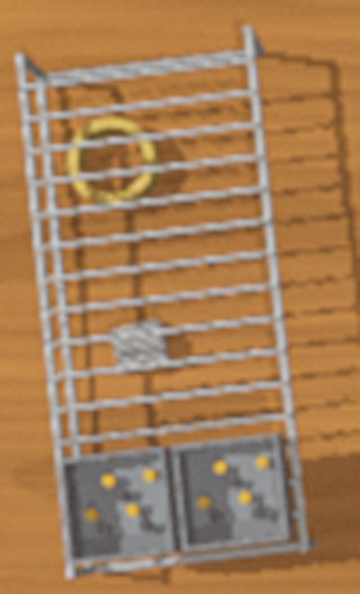

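The reacher crop shows jaw pivots at (213,173) and (204,214), the shaft from (260,208) to (568,272) and the grip end at (748,62). The rack crop shows the sink around (138,346) and the tape around (113,160). Next I'll compute poses from clicks plus depth.

```bash
cat >> h.py <<'E'
def cloud(c):
    R=cv2.Rodrigues(np.array(c["rvec"]))[0]; t=np.array(c["tvec"]); d=c["range_z"]
    v,u=np.nonzero(d>0); z=d[v,u]
    P=np.c_[(u-c["cx"])/c["fx"]*z,(v-c["cy"])/c["fy"]*z,z]
    return (P-t)@R, np.c_[u,v]
E
python3 - <<'E'
from h import *
c=imaging.camera("top"); s=imaging.camera("scene")
f=lambda x,y,z,o=(278,160),k=6: world(c,(x+.5)/k-.5+o[0],(y+.5)/k-.5+o[1],z)
# reacher
obs=[(213,173,.029),(204,214,.029),(260,208,.018),(568,272,.018),(748,62,.028),(692,250,.028),(768,75,.028)]
for o in obs: print("reach",o,f(*o).round(4))
rk=lambda x,y,z: f(x,y,z,(140,105),3.6)
for n,x,y,z in [("front rail top end",247,35,.067),("front rail bottom end",306,545,.067),("rear top",20,58,.067),("rear bottom",70,575,.067),("sink",138,346,.024),("tape",113,160,.024)]: print(n,rk(x,y,z).round(4))
for n,k in(("top",c),("scene",s)):
    P,uv=cloud(k)
    ctr=rk(138,346,.024)
    m=(np.abs(P[:,0]-ctr[0])<.035)&(np.abs(P[:,1]-ctr[1])<.04)&(P[:,2]>.008)&(P[:,2]<.04)
    Q=P[m]; print(n,m.sum(),Q.mean(0),Q.min(0),Q.max(0)); 
    if m.sum()>5: print(cv2.minAreaRect(Q[:,:2].astype(np.float32)*1000))
    m=(P[:,2]>.058)&(P[:,2]<.08)&(P[:,1]>.1)&(P[:,1]<.45)&(P[:,0]>.1)&(P[:,0]<.8)
    Q=P[m]; print("rack",m.sum(),cv2.minAreaRect(Q[:,:2].astype(np.float32)*1000))
    m=(P[:,2]>.006)&(P[:,2]<.04)&(P[:,1]>-.4)&(P[:,1]<.12)&(P[:,0]>.3)&(P[:,0]<.65)
    Q=P[m]; print("rc",m.sum(),Q.min(0),Q.max(0)); np.save(f"rc_{n}.npy",Q)
E
```

```text
reach (213, 173, 0.029) [ 0.486  -0.1253  0.029 ]
reach (204, 214, 0.029) [ 0.4687 -0.1211  0.029 ]
reach (260, 208, 0.018) [ 0.4718 -0.1457  0.018 ]
reach (568, 272, 0.018) [ 0.4423 -0.2753  0.018 ]
reach (748, 62, 0.028) [ 0.5291 -0.3515  0.028 ]
reach (692, 250, 0.028) [ 0.4499 -0.3254  0.028 ]
reach (768, 75, 0.028) [ 0.5234 -0.3597  0.028 ]
front rail top end [0.6724 0.1345 0.067 ]
front rail bottom end [0.3198 0.0966 0.067 ]
rear top [0.6597 0.293  0.067 ]
rear bottom [0.3018 0.2578 0.067 ]
sink [0.461  0.2201 0.024 ]
tape [0.5952 0.2379 0.024 ]
top 144 [0.46292403 0.2177558  0.02088625] [0.4456794  0.19187721 0.00806193] [0.48820216 0.25464381 0.03093285]
((464.8277282714844, 222.22479248046875), (58.87606430053711, 38.46773147583008), 78.41783142089844)
rack 2883 ((490.91876220703125, 194.56256103515625), (363.3153991699219, 166.82762145996094), 5.663304328918457)
rc 2579 [ 0.30001646 -0.39954615  0.0060019 ] [0.64993036 0.11981839 0.03919425]
scene 234 [0.46232156 0.22036963 0.0204317 ] [0.44308948 0.19835635 0.00805347] [0.47943185 0.23979929 0.02766917]
((461.6933288574219, 219.4312286376953), (32.190162658691406, 36.254005432128906), 13.960529327392578)
rack 3331 ((489.8878173828125, 193.7596893310547), (364.1603698730469, 167.0105743408203), 5.669532775878906)
rc 1788 [ 0.31633107 -0.36651807  0.00600053] [0.63755811 0.04551662 0.03605181]
```

View pics/srack.png

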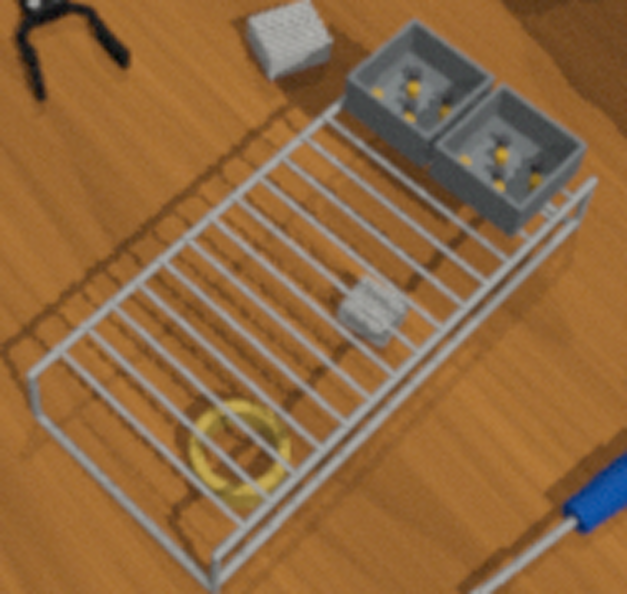

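Rack: centre (0.4905, 0.194), yaw 95.7°. Sink: about (0.462, 0.2195), yaw about 104°. Reacher: origin (0.434, -0.313), yaw 77.1°, so the pinch point is about (0.488, -0.325) with tool yaw -12.9°.

```bash
cat >> h.py <<'E'
from scipy.spatial.transform import Rotation as Ro
def go(p,yaw,frm=None):
    "tool-frame shift (before turning) and turn from the present pose (or frm=(p,yaw)) to a down pose"
    if frm: p0,R0=np.array(frm[0]),Ro.from_euler("xyz",[180,0,frm[1]],degrees=True)
    else:
        o=env.get_obs(); p0=o["ee_pos"]; R0=Ro.from_euler("xyz",o["eef_rot"],degrees=True)
    R1=Ro.from_euler("xyz",[180,0,yaw],degrees=True)
    d=R0.inv().apply(np.array(p)-p0); w=(R0.inv()*R1).as_rotvec()
    print("shift",d.round(4),"turn",w.round(4),"rows",max(np.abs(d).max()/.0417,np.linalg.norm(d)/.0417,np.linalg.norm(w)/.125).round(2))
E
python3 - <<'E'
from h import *
go([.47,.15,.226],-20.2); go([.4876,-.3246,.2],-20.2,([.47,.15,.226],-20.2)); go([.4876,-.3246,.2],-12.9,([.4876,-.3246,.2],-20.2))
E
```

```text
shift [0.3892 0.3717 0.0005] turn [ 0.0006 -0.0001 -0.0003] rows 12.91
shift [0.1804 0.4393 0.026 ] turn [0. 0. 0.] rows 11.41
shift [0. 0. 0.] turn [ 0.      0.     -0.1274] rows 1.02
```

```bash
python3 -m inch '[[1,0.028,0.027,0,0,0,0],[1,0.028,0.027,0,0,0,0],[1,0.028,0.027,0,0,0,0],[1,0.028,0.027,0,0,0,0],[1,0.028,0.027,0,0,0,0],[1,0.028,0.027,0,0,0,0],[1,0.028,0.027,0,0,0,0],[1,0.028,0.027,0,0,0,0]]'
python3 -m inch '[[1,0.028,0.027,0,0,0,0],[1,0.028,0.027,0,0,0,0],[1,0.028,0.027,0,0,0,0],[1,0.028,0.027,0,0,0,0],[1,0.028,0.027,0,0,0,0],[1,0.028,0.027,0,0,0,0]]'
python3 -m inch '[[1,0.015,0.0366,0,0,0,0],[1,0.015,0.0366,0,0,0,0],[1,0.015,0.0366,0,0,0,0],[1,0.015,0.0366,0,0,0,0],[1,0.015,0.0366,0,0,0,0],[1,0.015,0.0366,0,0,0,0],[1,0.015,0.0366,0,0,0,0],[1,0.015,0.0366,0,0,0,0]]'
python3 -m inch '[[1,0.015,0.0366,0,0,0,0],[1,0.015,0.0366,0,0,0,0],[1,0.015,0.0366,0,0,0,0],[1,0.015,0.0366,0,0,0,0],[1,0,0,0,0,0,-0.064],[1,0,0,0,0,0,-0.064],[1,0,0,0,0,0,0]]'
python3 - <<'E'
from h import *
go([.4876,-.3246,.1],-12.9)
E
```

```text
t: 0.97
ee_pos: [0.3692, 0.3515, 0.2268]
eef_rot: [-180.0, -0.0, -20.2]
ft_force: [1.2, 0.1, 0.0]
grip_width: 1.0
grip_force: 0.0
t: 1.47
ee_pos: [0.4709, 0.1414, 0.227]
eef_rot: [-179.9, -0.0, -20.2]
ft_force: [0.7, 1.1, -0.1]
grip_width: 1.001
grip_force: 0.0
t: 2.13
ee_pos: [0.4816, -0.175, 0.227]
eef_rot: [-180.0, -0.0, -20.2]
ft_force: [1.0, 0.1, -0.0]
grip_width: 1.003
grip_force: 0.0
t: 2.72
ee_pos: [0.4872, -0.3321, 0.2261]
eef_rot: [-180.0, 0.0, -12.8]
ft_force: [0.3, 1.1, 0.6]
grip_width: 1.0
grip_force: 0.0
shift [-0.0011 -0.0074  0.1261] turn [-0.0001  0.0008  0.0013] rows 3.03
```

```bash
python3 -m inch '[[1,0,-0.004,0.03,0,0,0],[1,0,-0.003,0.03,0,0,0],[1,0,0,0.03,0,0,0],[1,0,0,0.03,0,0,0],[1,0,0,0.03,0,0,0],[1,0,0,0.02,0,0,0],[1,0,0,0.01,0,0,0],[1,0,0,0,0,0,0]]'
python3 - <<'E'
from h import *
go([.4876,-.3246,.004],-12.9)
c=imaging.camera("scene")
crop(c,"grip",140,100,180,130,4.4)
E
```

```text
t: 3.38
ee_pos: [0.488, -0.3234, 0.0445]
eef_rot: [-180.0, 0.2, -12.9]
ft_force: [0.4, 1.1, -0.7]
grip_width: 1.0
grip_force: 0.0
shift [0.     0.0013 0.0405] turn [-0.0004  0.0039 -0.0005] rows 0.97
```

View pics/grip.png

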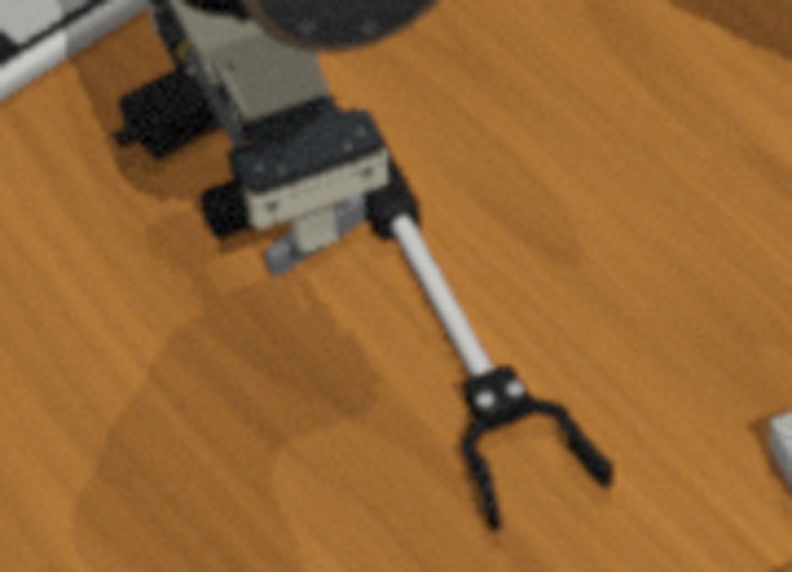

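The front finger at (315,230) stands ahead of the trigger, midway along it, so I can go down and close gently.

```bash
python3 -m inch '[[1,0,0,0.02,0,0,0],[1,0,0,0.012,0,0,0],[1,0,0,0.008,0,0,0],[0.9,0,0,0,0,0,0],[0.8,0,0,0,0,0,0],[0.78,0,0,0,0,0,0],[0.76,0,0,0,0,0,0],[0.76,0,0,0,0,0,0]]'
python3 -m inch '[[0.75,0,0,0,0,0,0],[0.75,0,0,0,0,0,0]]'
python3 -m inch '[[0.74,0,0,0,0,0,0],[0.74,0,0,0,0,0,0]]'
```

```text
t: 4.1
ee_pos: [0.4902, -0.3249, 0.0078]
eef_rot: [180.0, -0.1, -12.9]
ft_force: [0.7, -2.6, 1.5]
grip_width: 0.767
grip_force: 1.1
t: 4.27
ee_pos: [0.4901, -0.3252, 0.0077]
eef_rot: [179.9, -0.1, -12.9]
ft_force: [-0.9, -4.9, 5.7]
grip_width: 0.752
grip_force: 14.3
t: 4.43
ee_pos: [0.4902, -0.3252, 0.0077]
eef_rot: [179.9, -0.1, -12.9]
ft_force: [-0.3, -4.4, 5.6]
grip_width: 0.745
grip_force: 14.6
```

```bash
python3 -m inch '[[0.752,0,0,0,0,0,0],[0.752,0,0,0,0,0,0],[0.752,0,0,0,0,0,0]]'
python3 - <<'E'
from h import *
o=env.get_obs(); print(o["ee_pos"],o["eef_rot"],o["ft_force"],o["grip_force"],o["grip_width"])
E
```

```text
t: 4.68
ee_pos: [0.4902, -0.3248, 0.0077]
eef_rot: [180.0, -0.1, -12.8]
ft_force: [-0.5, -1.2, 7.3]
grip_width: 0.755
grip_force: 11.8
[ 0.49022709 -0.32479478  0.00772311] [ 1.79964125e+02 -1.23504848e-01 -1.28343611e+01] [-0.46343059 -1.2470364   7.32380898] 11.818385627120733 0.7546053071440543
```

```bash
python3 -m inch '[[0.752,0.004,-0.005,0,0,0,-0.016],[0.752,0.009,-0.0105,0,0,0,-0.033],[0.752,0.009,-0.0105,0,0,0,-0.033],[0.752,0.009,-0.0105,0,0,0,-0.033]]'
python3 -m inch '[[0.752,0.009,-0.0105,0,0,0,-0.033],[0.752,0.009,-0.0105,0,0,0,-0.033],[0.752,0.009,-0.0105,0,0,0,-0.033],[0.752,0.009,-0.0105,0,0,0,-0.033],[0.752,0.009,-0.0105,0,0,0,-0.033],[0.752,0.009,-0.0105,0,0,0,-0.033],[0.752,0.009,-0.0105,0,0,0,-0.033],[0.752,0.009,-0.0105,0,0,0,-0.033]]'
python3 -m inch '[[0.752,0.009,-0.0105,0,0,0,-0.033],[0.752,0.009,-0.0105,0,0,0,-0.033],[0.752,0.009,-0.0105,0,0,0,-0.033],[0.752,0.004,-0.005,0,0,0,-0.016],[0.752,0,0,0,0,0,0],[0.752,0,0,0,0,0,0]]'
python3 - <<'E'
from h import *
c=imaging.camera("top"); crop(c,"pre",140,105,240,150,3.3)
c=imaging.camera("scene"); crop(c,"pre_s",180,130,240,180,3.3)
E
```

```text
t: 5.02
ee_pos: [0.5257, -0.2947, 0.0076]
eef_rot: [179.9, 0.1, -6.2]
ft_force: [-5.2, -3.7, 11.2]
grip_width: 0.752
grip_force: 13.7
t: 5.68
ee_pos: [0.5975, -0.2104, 0.0077]
eef_rot: [179.9, 0.0, 8.9]
ft_force: [-4.3, -5.7, 9.0]
grip_width: 0.754
grip_force: 13.5
t: 6.18
ee_pos: [0.622, -0.1673, 0.0076]
eef_rot: [180.0, -0.1, 15.5]
ft_force: [-0.1, 2.4, 6.9]
grip_width: 0.752
grip_force: 9.9
```

View pics/pre.png

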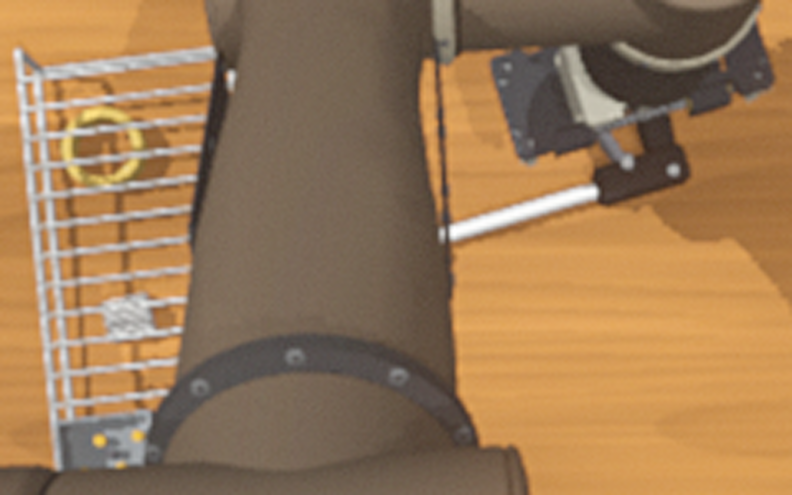

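The top view hides the head behind the arm, but the shaft is visible from (445,236) to (595,192).

View pics/pre_s.png

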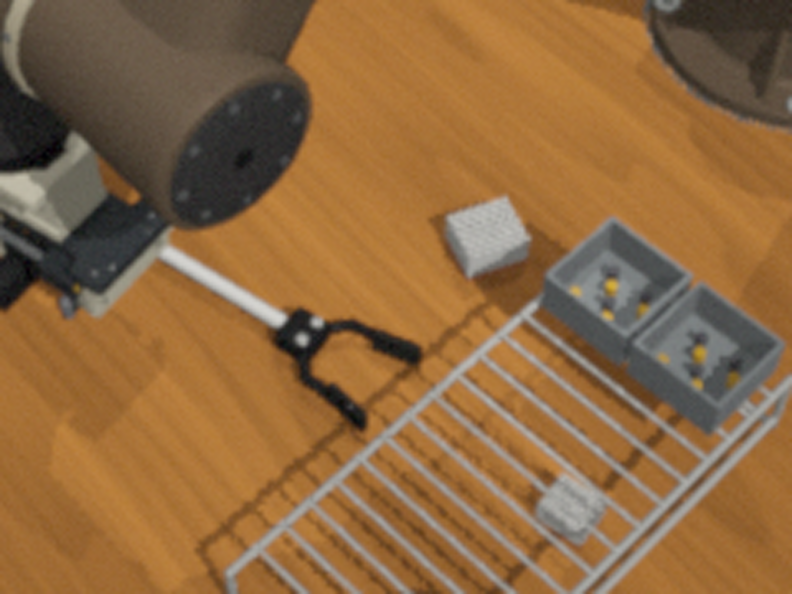

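The scene view shows the jaw pivots at (316,323) and (302,340), the tips at (415,352) and (360,420), and the sink at (570,505).

Run:
```python
from h import *
c=imaging.camera("top"); s=imaging.camera("scene")
f=lambda k,x,y,z,o,g=3.3: world(k,(x+.5)/g-.5+o[0],(y+.5)/g-.5+o[1],z)[:2]
S=(180,130);T=(140,105)
pm=(f(s,316,323,.029,S)+f(s,302,340,.029,S))/2
t=(f(s,415,352,.024,S)+f(s,360,420,.024,S))/2
a,b=f(c,445,236,.018,T),f(c,595,192,.018,T); e,g=f(s,165,250,.018,S),f(s,283,322,.018,S)
ang=lambda v:np.degrees(np.arctan2(v[1],v[0])).round(1)
print("piv",pm,"tips",t,"ang piv-tip",ang(t-pm),"top shaft",ang(a-b),"scene shaft",ang(g-e),"b-piv",ang(pm-b),a,b,"pm-e",ang(pm-e))
P,_=cloud(s); m=(np.abs(P[:,0]-.462)<.03)&(np.abs(P[:,1]-.22)<.03)&(P[:,2]>.016)&(P[:,2]<.03)
q=P[m][:,:2]; print(m.sum(),q.mean(0),cv2.minAreaRect((q*1000).astype(np.float32)), (np.quantile(q,.02,0)+np.quantile(q,.98,0))/2)
o=env.get_obs(); y=o["eef_rot"][2]; print(o["ee_pos"],y,o["grip_force"])
```

```text
piv [0.51429186 0.00393688] tips [0.49757975 0.0713659 ] ang piv-tip 103.9 top shaft 105.4 scene shaft 105.2 b-piv 104.5 [ 0.52057019 -0.02796629] [ 0.55283425 -0.1451613 ] pm-e 104.7
196 [0.46087896 0.2190071 ] ((460.7521667480469, 218.57643127441406), (32.289146423339844, 36.75321578979492), 14.905792236328125) [0.46127319 0.21904925]
[ 0.62200581 -0.16736964  0.00767831] 15.476274583158242 9.855091106146574
```

```bash
python3 -m inch '[[0.752,0.0005,-0.006,0,0,0,0],[0.752,0.0005,-0.0125,0,0,0,0],[0.752,0.0005,-0.0125,0,0,0,0],[0.752,0.0005,-0.0125,0,0,0,0],[0.752,0.0005,-0.0125,0,0,0,0],[0.752,0.0005,-0.0125,0,0,0,0],[0.752,0.0005,-0.0125,0,0,0,0],[0.752,0.0005,-0.0125,0,0,0,0]]'
python3 -m inch '[[0.752,0,-0.0125,0,0,0,0],[0.752,0,-0.0125,0,0,0,0],[0.752,0,-0.0125,0,0,0,0],[0.752,0,-0.0125,0,0,0,0],[0.752,0,-0.0125,0,0,0,0],[0.752,0,-0.006,0,0,0,0],[0.752,0,0,0,0,0,0],[0.752,0,0,0,0,0,0]]'
python3 - <<'E'
from h import *
c=imaging.camera("scene"); crop(c,"in_s",240,170,190,150,4)
E
```

```text
t: 7.05
ee_pos: [0.6008, -0.0768, 0.0077]
eef_rot: [179.9, -0.1, 15.5]
ft_force: [1.6, -4.3, 5.5]
grip_width: 0.754
grip_force: 13.5
t: 7.72
ee_pos: [0.5822, -0.0095, 0.0075]
eef_rot: [-180.0, -0.1, 15.5]
ft_force: [-2.5, 4.9, 7.2]
grip_width: 0.752
grip_force: 8.8
```

View pics/in_s.png

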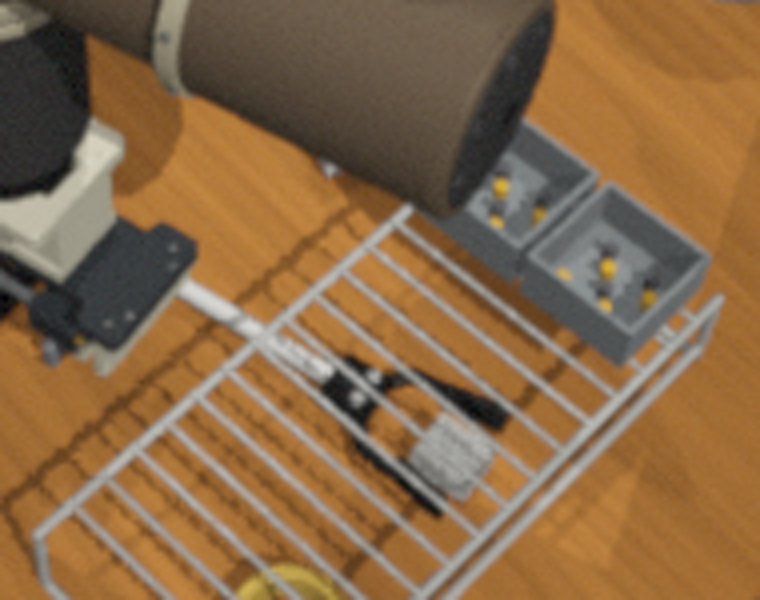

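The sink at (452,455) sits between the jaws, whose tips are near (498,418) and (438,507) and pivots near (375,375) and (357,398). I'll compute the residual offset.

Run:
```python
from h import *
s=imaging.camera("scene")
f=lambda x,y,z,o=(240,170),g=4: world(s,(x+.5)/g-.5+o[0],(y+.5)/g-.5+o[1],z)[:2]
pm=(f(375,375,.029)+f(357,398,.029))/2; t=(f(498,418,.025)+f(438,507,.025))/2; k=f(452,455,.024)
a=np.radians(105.2); u=np.array([np.cos(a),np.sin(a)]); l=np.array([-u[1],u[0]])
for n,p in(("piv",pm),("tip",t),("sink click",k),("sink prior",np.array([.461,.219]))): print(n,p,"along from piv",(p-pm)@u,"left",(p-pm)@l)
v=t-pm; print(np.degrees(np.arctan2(v[1],v[0])))
P,_=cloud(s); m=(np.abs(P[:,0]-.462)<.016)&(np.abs(P[:,1]-.22)<.02)&(P[:,2]>.016)&(P[:,2]<.03)
print(m.sum(),P[m].mean(0))
```

```text
piv [0.47382802 0.16081075] along from piv 0.0 left 0.0
tip [0.46021436 0.22915867] along from piv 0.06952621872910877 left -0.00478268259635267
sink click [0.463842   0.22019266] along from piv 0.05992274603639627 left -0.005932618594385349
sink prior [0.461 0.219] along from piv 0.059516951971295355 left -0.0028773436959914304
101.26484400157055
181 [0.46116618 0.21934655 0.02158462]
```

```bash
python3 -m inch '[[0.752,0.0015,-0.0025,0,0,0,0],[0.752,0.0015,-0.0025,0,0,0,0],[0.752,0,0,0,0,0,0],[0.72,0,0,0,0,0,0],[0.69,0,0,0,0,0,0],[0.66,0,0,0,0,0,0],[0.66,0,0,0,0,0,0],[0.66,0,0,0,0,0,0]]'
python3 -m inch '[[0.64,0,0,0,0,0,0],[0.62,0,0,0,0,0,0],[0.6,0,0,0,0,0,0],[0.6,0,0,0,0,0,0],[0.6,0,0,0,0,0,0]]'
python3 -m inch '[[0.59,0,0,0,0,0,0],[0.59,0,0,0,0,0,0],[0.59,0,0,0,0,0,0]]'
```

```text
t: 8.48
ee_pos: [0.5843, -0.0054, 0.0074]
eef_rot: [180.0, -0.1, 15.4]
ft_force: [2.8, -3.8, 5.4]
grip_width: 0.662
grip_force: 16.7
t: 8.9
ee_pos: [0.5845, -0.0052, 0.0074]
eef_rot: [180.0, -0.1, 15.4]
ft_force: [2.5, -3.5, 4.9]
grip_width: 0.604
grip_force: 17.2
t: 9.15
ee_pos: [0.5846, -0.0052, 0.0074]
eef_rot: [180.0, -0.1, 15.4]
ft_force: [3.3, -3.7, 4.1]
grip_width: 0.596
grip_force: 17.3
```

```bash
for w in 1; do python3 -m inch '[[0.58,0,0,0,0,0,0],[0.58,0,0,0,0,0,0],[0.58,0,0,0,0,0,0]]' | tail -2
python3 -m inch '[[0.573,0,0,0,0,0,0],[0.573,0,0,0,0,0,0],[0.573,0,0,0,0,0,0]]' | tail -2
python3 -m inch '[[0.567,0,0,0,0,0,0],[0.567,0,0,0,0,0,0],[0.567,0,0,0,0,0,0]]' | tail -2; done
```

```text
grip_width: 0.579
grip_force: 17.4
grip_width: 0.579
grip_force: 17.5
grip_width: 0.573
grip_force: 17.6
```

```bash
python3 -m inch '[[0.563,0,0,0,0,0,0],[0.563,0,0,0,0,0,0],[0.563,0,0,0,0,0,0]]' | tail -3
python3 -m inch '[[0.559,0,0,0,0,0,0],[0.559,0,0,0,0,0,0],[0.559,0,0,0,0,0,0]]' | tail -2
```

```text
ft_force: [2.7, -3.6, 4.4]
grip_width: 0.569
grip_force: 17.6
grip_width: 0.565
grip_force: 17.7
```

```bash
python3 -m inch '[[0.555,0,0,0,0,0,0],[0.555,0,0,0,0,0,0],[0.555,0,0,0,0,0,0]]' | tail -2
python3 -m inch '[[0.551,0,0,0,0,0,0],[0.551,0,0,0,0,0,0],[0.551,0,0,0,0,0,0]]' | tail -2
```

```text
grip_width: 0.56
grip_force: 17.7
grip_width: 0.556
grip_force: 17.8
```

Run:
```python
from h import *
c=imaging.camera("scene"); crop(c,"sq_s",290,220,120,100,6)
P,_=cloud(c); m=(np.abs(P[:,0]-.462)<.018)&(np.abs(P[:,1]-.22)<.022)&(P[:,2]>.016)&(P[:,2]<.03)
print(m.sum(),P[m].mean(0),env.get_obs()["grip_force"])
```

```text
146 [0.45532677 0.21946848 0.02193753] 17.80584293010179
```

View pics/sq_s.png

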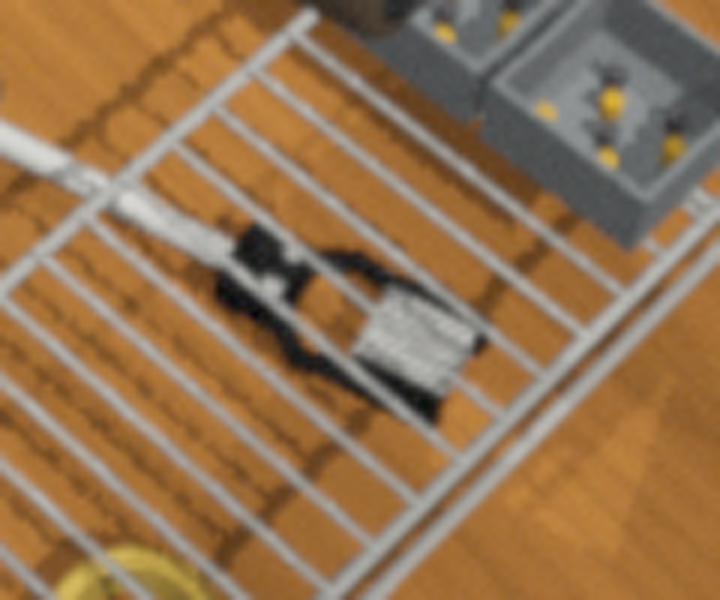

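The sink at (418,340) lies between nearly flush pads, with a small gap left on the right jaw at (385,385). I'll keep squeezing in small steps.

```bash
python3 -m inch '[[0.546,0,0,0,0,0,0],[0.546,0,0,0,0,0,0],[0.546,0,0,0,0,0,0]]' | tail -2
python3 -m inch '[[0.542,0,0,0,0,0,0],[0.542,0,0,0,0,0,0],[0.542,0,0,0,0,0,0]]' | tail -2
python3 -m inch '[[0.538,0,0,0,0,0,0],[0.538,0,0,0,0,0,0],[0.538,0,0,0,0,0,0]]' | tail -3
```

```text
grip_width: 0.548
grip_force: 18.7
grip_width: 0.544
grip_force: 21.4
ft_force: [2.6, -3.9, 5.3]
grip_width: 0.541
grip_force: 24.1
```

```bash
python3 -m inch '[[0.54,0,0,0,0,0,0],[0.54,0,0.003,0,0,0,0],[0.54,0,0.005,0,0,0,0],[0.54,0,0.005,0,0,0,0]]'
python3 -m inch '[[0.54,0,0.007,0,0,0,0],[0.54,0,0.008,0,0,0,0],[0.54,0,0.008,0,0,0,0],[0.54,0,0.008,0,0,0,0],[0.54,0,0.008,0,0,0,0],[0.54,0,0.008,0,0,0,0],[0.54,0,0.008,0,0,0,0],[0.54,0,0.008,0,0,0,0]]'
python3 - <<'E'
from h import *
c=imaging.camera("scene"); P,_=cloud(c)
m=(np.abs(P[:,0]-.475)<.025)&(np.abs(P[:,1]-.14)<.05)&(P[:,2]>.016)&(P[:,2]<.03); print(m.sum(),P[m].mean(0))
E
```

```text
t: 12.03
ee_pos: [0.5874, -0.0165, 0.0074]
eef_rot: [-179.9, -0.1, 15.4]
ft_force: [-1.9, 5.4, 8.2]
grip_width: 0.541
grip_force: 18.4
t: 12.7
ee_pos: [0.6041, -0.0776, 0.0074]
eef_rot: [-180.0, -0.1, 15.4]
ft_force: [-1.3, 5.6, 8.3]
grip_width: 0.542
grip_force: 18.2
274 [0.47210074 0.13544299 0.02159433]
```

```bash
cat >> h.py <<'E'
def sink(x,y,r=.045):
    for n in("scene","top"):
        c=imaging.camera(n); P,uv=cloud(c); col=c["color"][uv[:,1],uv[:,0]].astype(int)
        m=(np.hypot(P[:,0]-x,P[:,1]-y)<r)&(P[:,2]>.014)&(P[:,2]<.03)&(col.min(1)>110)&(np.ptp(col,1)<35)
        k=(np.hypot(P[:,0]-x,P[:,1]-y)<.07)&(P[:,2]>.01)&(P[:,2]<.034)&(col.max(1)<60)
        if m.sum()>20: print(n,m.sum(),"sink",P[m].mean(0).round(4),cv2.minAreaRect((P[m][:,:2]*1000).astype(np.float32)),"dark",k.sum(),P[k].mean(0).round(4) if k.any() else "")
E
python3 - <<'E'
from h import *
sink(.475,.145)
E
python3 -m inch '[[0.541,0,0.008,0,0,0,0],[0.541,0,0.008,0,0,0,0],[0.541,0,0.008,0,0,0,0],[0.541,0,0.008,0,0,0,0]]'
```

```text
scene 155 sink [0.4614 0.1427 0.0218] ((468.7586669921875, 133.4793701171875), (47.070743560791016, 60.34661102294922), 7.330010414123535) dark 159 [0.4824 0.118  0.0203]
t: 13.18
ee_pos: [0.6124, -0.1083, 0.0073]
eef_rot: [-179.9, -0.1, 15.4]
ft_force: [-2.0, 5.8, 8.0]
grip_width: 0.543
grip_force: 16.5
```

```bash
python3 - <<'E'
from h import *
sink(.486,.115,.035)
s=imaging.camera("scene"); P,uv=cloud(s)
o=env.get_obs(); print(o["ft_force"],o["grip_force"])
E
python3 -m inch '[[0.54,0,0.008,0,0,0,0],[0.54,0,0.008,0,0,0,0],[0.54,0,0.008,0,0,0,0],[0.54,0,0.008,0,0,0,0],[0.54,0,0.008,0,0,0,0],[0.54,0,0.008,0,0,0,0]]'
python3 - <<'E'
from h import *
sink(.497,.07,.035)
E
```

```text
scene 162 sink [0.4704 0.1153 0.0219] ((475.8287048339844, 107.5117416381836), (37.182945251464844, 56.090370178222656), 34.82344055175781) dark 210 [0.4903 0.0805 0.0201]
[ 1.51949757 -1.87712083  6.03063193] 20.020344257354736
t: 13.83
ee_pos: [0.625, -0.1547, 0.0072]
eef_rot: [-179.9, -0.1, 15.4]
ft_force: [-1.7, 6.4, 7.9]
grip_width: 0.541
grip_force: 16.5
scene 190 sink [0.4843 0.0702 0.0221] ((486.3147277832031, 70.7174072265625), (36.68833923339844, 40.07232666015625), 11.111762046813965) dark 238 [0.5047 0.0376 0.0196]
```

```bash
python3 -m inch '[[0.54,0,0.008,0,0,0,0],[0.54,0,0.008,0,0,0,0],[0.54,0,0.008,0,0,0,0],[0.54,0,0.008,0,0,0,0],[0.54,0,0.005,0,0,0,0],[0.54,0,0.002,0,0,0,0],[0.54,0,0,0,0,0,0],[0.54,0,0,0,0,0,0]]'
python3 - <<'E'
from h import *
sink(.495,.035,.035)
E
python3 -m inch '[[0.56,0,0,0,0,0,0],[0.59,0,0,0,0,0,0],[0.62,0,0,0,0,0,0],[0.65,0,0,0,0,0,0],[0.68,0,0,0,0,0,0],[0.71,0,0,0,0,0,0],[0.74,0,0,0,0,0,0],[0.752,0,0,0,0,0,0]]'
python3 -m inch '[[0.752,0,0,0,0,0,0],[0.752,0,0,0,0,0,0],[0.752,0,0,0,0,0,0]]'
python3 - <<'E'
from h import *
sink(.495,.035,.035)
E
```

```text
t: 14.6
ee_pos: [0.6354, -0.1927, 0.0072]
eef_rot: [-180.0, -0.1, 15.4]
ft_force: [-1.1, 1.7, 7.2]
grip_width: 0.547
grip_force: 17.7
scene 188 sink [0.4953 0.0324 0.0219] ((494.6474304199219, 31.223773956298828), (35.660762786865234, 38.891151428222656), 20.348344802856445) dark 207 [0.5148 0.0077 0.0194]
t: 15.37
ee_pos: [0.6342, -0.1919, 0.007]
eef_rot: [-179.9, 0.1, 15.5]
ft_force: [-3.7, 5.2, 8.7]
grip_width: 0.742
grip_force: 7.4
t: 15.62
ee_pos: [0.6341, -0.192, 0.007]
eef_rot: [-179.9, 0.1, 15.5]
ft_force: [-3.3, 5.1, 8.8]
grip_width: 0.757
grip_force: 7.6
scene 213 sink [0.5018 0.0327 0.0214] ((501.135009765625, 30.402225494384766), (34.45499801635742, 40.26474380493164), 26.855823516845703) dark 162 [0.5348 0.0092 0.0191]
```

```bash
cat >> h.py <<'E'
def amap(x,y,r=.07,st=.004,n="scene"):
    c=imaging.camera(n)
    xs=np.arange(x-r,x+r,st); ys=np.arange(y+r,y-r*1.7,-st)
    print("cols x %.3f..%.3f, rows y from %.3f down, step %.3f"%(xs[0],xs[-1],ys[0],st))
    for yy in ys:
        uv=np.rint(pix(c,[[a,yy,.024] for a in xs])).astype(int); s=""
        for u,v in uv:
            p=c["color"][v,u].astype(int)
            s+="#" if p.max()<75 else ("o" if np.ptp(p)<40 and p.min()>100 else ".")
        print(f"{yy:.3f}",s)
E
python3 - <<'E'
from h import *
amap(.505,.03)
E
```

```text
cols x 0.435..0.571, rows y from 0.100 down, step 0.004
0.100 ..........oooooooooooooooooo.oo....
0.096 .o...ooooooooooooooo...............
0.092 ooooooo...o........................
0.088 ...................................
0.084 ...................................
0.080 ...................................
0.076 ...................................
0.072 ...................................
0.068 ...................................
0.064 ............................##.....
0.060 ...................oo.......##.....
0.056 ................ooooo......###.....
0.052 ...............ooooooo.....###.....
0.048 .............ooooooooo.....###.....
0.044 .............ooooooooo.....###.....
0.040 ............ooooooooooo....###.....
0.036 ...........#oooooooooooo...###.....
0.032 ............oooooooooooo...###.....
0.028 .............oooooooooo....###.....
0.024 ............#oooooooooo....####....
0.020 ..............oooooooo......###....
0.016 ...............ooooo.........##....
0.012 ..............#ooo...........##....
0.008 ...............oo............##....
0.004 ...............##...........##
[... 294 characters left out ...]
##..###.....
-0.028 ....................oo########.....
-0.032 .....................########......
-0.036 .....................########......
-0.040 ......................##ooo........
-0.044 ........................oooo.......
-0.048 ........................ooooo......
-0.052 .........................oooo......
-0.056 .........................oooo......
-0.060 ..........................ooo......
-0.064 ..........................ooo......
-0.068 ..........................oooo.....
-0.072 ...........................ooo.....
-0.076 ...........................ooo.....
-0.080 ...........................ooo.....
-0.084 ...........................oooo....
-0.088 ...........................oooo....
```

```bash
python3 -m inch '[[0.752,-0.003,0,0,0,0,0],[0.752,-0.004,0,0,0,0,0],[0.752,-0.001,0.002,0,0,0,0],[0.752,0,0.006,0,0,0,0],[0.752,0,0.008,0,0,0,0],[0.752,0,0.008,0,0,0,0],[0.752,0,0.006,0,0,0,0],[0.752,0,0,0,0,0,0]]'
python3 - <<'E'
from h import *
amap(.505,.03)
E
```

```text
t: 16.43
ee_pos: [0.6353, -0.2251, 0.0069]
eef_rot: [-180.0, 0.0, 15.4]
ft_force: [0.6, -0.5, 5.4]
grip_width: 0.745
grip_force: 12.1
cols x 0.435..0.571, rows y from 0.100 down, step 0.004
0.100 ..........oooooooooooooooooo.oo....
0.096 .o...ooooooooooooooo...............
0.092 ooooooo...o........................
0.088 ...................................
0.084 ...................................
0.080 ...................................
0.076 ...................................
0.072 ...................................
0.068 ...................................
0.064 ...................................
0.060 ....................o..............
0.056 ................ooooo..............
0.052 ...............ooooooo.............
0.048 .............ooooooooo.............
0.044 .............ooooooooo.............
0.040 ............oooooooooooo...........
0.036 ............oooooooooooo...........
0.032 .............ooooooooooo.....#.....
0.028 .............oooooooooo......#.....
0.024 ..............ooooooooo......##....
0.020 ..............oooooooo......###....
0.016 ...............ooooo..
[... 428 characters left out ...]
.......##...
-0.028 ................##............##...
-0.032 ................##...........##....
-0.036 ................###........###.....
-0.040 .................####.########.....
-0.044 ..................############.....
-0.048 .....................####..o##.....
-0.052 .....................oo##ooo##.....
-0.056 .....................oo##oo###.....
-0.060 .....................oo#######.....
-0.064 ......................########.....
-0.068 ......................#####.##.....
-0.072 ......................##.ooo.......
-0.076 .........................oooo......
-0.080 .........................oooo......
-0.084 ..........................ooo......
-0.088 ..........................ooo......
```

```bash
python3 -m inch '[[0.752,0,0.006,0,0,0,0],[0.752,0,0.008,0,0,0,0],[0.752,0,0.008,0,0,0,0],[0.752,0,0.005,0,0,0,0],[0.752,0,0,0,0,0,0],[0.8,0,0,0,0,0,0],[0.9,0,0,0,0,0,0],[1,0,0,0,0,0,0]]'
python3 -m inch '[[1,0,0,0,0,0,0],[1,0,0,0,0,0,0],[1,0,0,-0.008,0,0,0],[1,0,0,-0.02,0,0,0],[1,0,0,-0.03,0,0,0],[1,0,0,-0.03,0,0,0],[1,0,0,-0.03,0,0,0],[1,0,0,-0.03,0,0,0]]'
python3 - <<'E'
from h import *
amap(.505,.03)
sink(.495,.035,.035)
E
```

```text
t: 17.15
ee_pos: [0.6417, -0.2504, 0.0058]
eef_rot: [-180.0, 0.1, 15.4]
ft_force: [-0.6, -0.5, 0.8]
grip_width: 0.897
grip_force: 0.0
t: 17.82
ee_pos: [0.6423, -0.2502, 0.1567]
eef_rot: [180.0, -0.0, 15.4]
ft_force: [-0.3, -0.6, -0.1]
grip_width: 0.999
grip_force: 0.0
cols x 0.435..0.571, rows y from 0.100 down, step 0.004
0.100 ..........oooooooooooooooooo.oo....
0.096 .o...ooooooooooooooo...............
0.092 ooooooo...o........................
0.088 ...................................
0.084 ...................................
0.080 ...................................
0.076 ...................................
0.072 ...................................
0.068 ...................................
0.064 ...................................
0.060 ....................o..............
0.056 ................ooooo..............
0.052 ...............ooooooo.............
0.048 .............ooooooooo.............
0.044 .............ooooooooo.............
0.040 ............oooooooooooo...........
0.036 ............oooooooooooo...........
0.032 .............ooooooooooo...........
0.028 .............
[... 736 characters left out ...]
.......##..
-0.044 ................###.............#..
-0.048 .................##.............##.
-0.052 .................###...........##..
-0.056 ..................##...........##..
-0.060 ..................##..........###..
-0.064 ...................##....#######...
-0.068 ....................###.########...
-0.072 .....................#######.##....
-0.076 ......................##.##oo###...
-0.080 .......................oo##oo####..
-0.084 .......................o.#######...
-0.088 ........................########...
scene 201 sink [0.5024 0.0334 0.0213] ((501.8500671386719, 32.39588165283203), (32.62361145019531, 37.60622787475586), 28.166996002197266) dark 37 [ 0.4957 -0.0249  0.0193]
```

```bash
python3 -m inch '[[1,0,0,-0.03,0,0,0],[1,0,0,0,0,0,0],[1,0,0,0,0,0,0]]'; python3 -c "
from bench import env; print(env.sign_off())"
```

```text
t: 18.22
ee_pos: [0.6432, -0.2504, 0.1861]
eef_rot: [179.9, -0.1, 15.4]
ft_force: [0.4, 0.7, -0.0]
grip_width: 0.999
grip_force: 0.0
the job is handed in; nothing more can be done
None
```

I drew the heat sink out with the reacher and handed the job in at about 18 s: it lies about 60 mm clear in front of the rack, with the reacher released on the bench, its jaws off the sink and the arm lifted away. From the trigger force I estimate 3–5 N per jaw, but I could not check the fins, and I did not re-measure the tape roll, adapter or screwdriver afterwards.

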